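# Draw the safety bolt of a locking dock

### The job

Unlock the nest block in the small metal locking dock: with one fingertip press the long spring catch bar right down and keep it down, while the other fingertip pushes the upright tab of the bolt all the way along, away from the nest block, to its end stop; then let go so that the catch springs fully up again and holds the bolt open. Only push with the fingertips: leave the nest block lying in its pocket and the two bottles and the tape roll standing where they are.

Things in the scene. Friction and masses are not known exactly. Their poses are not given: they have to be found in the camera images.
- dock: Locking dock, fixed to the worktop; aluminium base plate 107 (x) x 190 (y) x 8 mm. Origin on the worktop under it, z up. The nest block lies at its -y end, the catch bar along y at x = -25 mm, the bolt along y at x = +25 mm. Nothing on it is higher than 64 mm. Beside the bolt's tab, above the bolt, a fingertip has free room down to 38 mm above the worktop.
- bolt (a joint): Slide of the steel bolt along the dock's +y, in m: 0 = home (nose over the nest block), 0.04 = fully drawn, at its end stop. Friction about 1.5 N. With the catch up it moves about 2 mm at most; if the catch is let go half-way it locks again at the next stop tooth (every 10 mm).
- bolt_tab (a point): Centre of the top of the bolt's upright steel tab, 64 mm above the worktop; moves with the bolt. The tab is 24 mm (dock x) x 10 mm (dock y), its flat faces look along dock y, and it stands 32 mm above the bolt's flat bar. Axes as the dock.
- catch (a joint): Travel of the spring catch bar straight down, in m: 0 = up (locks), 0.009 = fully down; it frees the bolt when more than about 0.006 down. The spring takes about 3 N to start and 9 N fully down. When let go the bar springs fully up only if the bolt is within 2 mm of home or 3 mm of fully drawn (or locks at a stop tooth between).
- catch_bar (a point): Centre of the flat top of the long dark steel catch bar, 52 mm above the worktop when up, 43 mm fully down; moves with it. The bar is 24 mm (dock x) x 110 mm (dock y); it can be pressed anywhere along its length and a fingertip may slide along it while pressing. Its centre line is 50 mm from the bolt's. Axes as the dock.
- nest_mid (a point): Centre of the loose cream nest block, 32 x 50 x 13 mm, lying in the dock's shallow pocket under the bolt's nose; 6.5 mm above its underside. To be left lying.
- solvent_mid (a point): Centre of the loose round solvent bottle, 65 mm in diameter, 97 mm high; bystander, changes places with the others.
- tape_mid (a point): Centre of the loose brown tape roll, 92 mm in diameter, 48 mm high; bystander.
- dropper_mid (a point): Centre of the loose small dropper bottle, 34 mm in diameter, 102 mm high; bystander.

How it is judged:
On the way, in this order (a step that is already met when the one before it is completed fails the run):
1. the catch bar is pressed down while the bolt is still home (value of joint catch above 0.0057 m and value of joint bolt below 0.006 m), for 0.1 s.
2. the bolt is more than half drawn with the catch bar still held down (value of joint catch above 0.0057 m and value of joint bolt above 0.02 m), for 0.1 s.
At the end, for the whole second after the job is handed in: The bolt is drawn at least 36 of its 40 mm and at rest, the catch bar is up again to within 2 mm, the nest block is within 10 mm of where it lay, and the two bottles and the tape roll within 30 mm of where they stood (value of joint bolt above 0.036 m and value of joint catch below 0.002 m and velocity of joint bolt below 0.005 m/s and distance of nest_mid from where it was at the start of the episode below 0.01 m and distance of each of solvent_mid, tape_mid, dropper_mid from where it was at the start of the episode below 0.03 m); the robot touches nothing.
It fails at once if the nest block is lifted or pushed out of its pocket (distance of nest_mid from where it was at the start of the episode above 0.01 m).
It fails at once if a bottle or the tape roll is knocked over, moved or lifted (distance of any of solvent_mid, tape_mid, dropper_mid from where it was at the start of the episode above 0.03 m).
It also fails if it takes over 32 s, if anything falls off the work surface, if the arm or the gripper's body presses on something with over 40 N, if the wrist force passes 120 N, or if a joint passes its speed limit or range.

### The arm

A 7-joint arm with a two-finger parallel gripper is mounted at the origin on a cart in front of the work surface, level with it; the furniture and walls round the work are solid. World frame = base frame: x ahead of the robot, y to its left, z up, the work surface at z = 0. Lengths are in m, angles in rad, forces in N, time in s.
With the tool pointing down it reaches from about 0.425 to 0.925 m from the base axis. Payload 6.8 kg.
Tool frame: the origin (TCP) lies between the finger pads; the fingertips stand 19 mm ahead of it and the grasp point (between the pads) is the TCP (r.tip_reach is the distance from the TCP to the fingertips, in m); z points along the fingers, x is the direction in which the jaws open and shut, and the axes are right-handed (so a half turn about z gives the same grasp; the last joint's range is limited). The gripper opens to 85 mm and grips with 20 to 120 N. Pads are 22 mm wide; open, the fingers measure 114 mm over their backs; the gripper's body (76 mm by 85 mm) begins 54 mm behind the grasp point. The pads swing forward as they close: fully open they stand 13 mm farther back than shut.
Start: joints at [-1.387, 0.477, 0.022, 1.555, -0.011, 1.109, -0.083], TCP at [0.194, 0.646, 0.25] pointing down, gripper open.
Joint ranges: [-2.96, 2.96], [-0.34, 2.1], [-1.41, 1.46], [0.24, 2.44], [-1.37, 4.51], [0.17, 1.92], [-2.96, 2.96]. Speed limits (rad/s): [2.39, 2.39, 3.14, 3.14, 3.14, 3.14, 3.14].

### API

Orientations are given as a unit quaternion [w, x, y, z].
In Python, from bench import r, viewer gives the robot as it stands. The module is installed in compiled form; this text tells all that it offers.
- The arm moves only by the shell command python3 -m jog 'ROWS' [OPENING] [FORCE]. ROWS is JSON, one flat list of numbers, 6 for each row, row after row: the shift along the tool's x, y, z scaled (see below), then the turn, a rotation vector about the tool's x, y, z scaled (see below). A call has 1 to 10 rows; each row shifts and turns the pose as measured when the row begins, along the tool's axes as they then stand; what a row does not reach is not made up. The controller multiplies each number of a shift by 0.5 m and each number of a turn by pi rad. A row lasts 1/8 s, in which the tool goes at most 62.5 mm and 10.7 degrees, less where a joint would pass 70% of its speed; a pose out of reach is approached as far as the arm can. A call with a number of a shift or a turn outside -1 to 1 is refused whole. A call with a gripper value outside its range is refused whole. OPENING is the opening in per cent of the stroke, from 0 (shut) to 100 (fully open), set as the call begins (- or left out, the last holds). The fingers move at their own pace and stop on an object; FORCE is the grip in N (left out, the last holds). Time passes only in rows, so rows that do not move let the fingers close. It gives the time, the measured TCP pose, the force and the opening at its end, in the units of the state.
- r.get_state(): the state, without advancing time (a new reading comes with each control period).
- viewer.read_camera(name): name is "side" or "top" or "wrist"; returns a dict with "image" (384x512x3 uint8, red, green, blue), "z_map" (384x512 float32, m along the optical axis (not along the pixel's ray), 0 where there is no reading), "vertical_fov" (degrees; the focal length in pixels is half the picture's height over the tangent of half this angle, whatever the lens; pixels are square), "cx", "cy" (the principal point, pixels), "k1" (the pictures are not rectified: a ray, as slopes to the right and down, at radius r is drawn at 1 + k1 r^2 times it, then the intrinsics apply), "world_from_camera" (4x4, takes a point from camera to world coordinates). Camera axes: x right, y up, looking along -z (the intrinsics and any distortion apply to the point x, -y, -z); pixel columns grow to the right and rows downward; lengths in m; the calibration is good to about 2 mm. A picture is of the moment at which its call begins.
- r.finish_job(): hands the job in, once; it reports no verdict.
Trained networks look in a picture, given as the dict that the camera call returned (one of the last four; its "shot" number tells which), for a name from the list of things; names that differ only in an ending like _2 or _b are one class to them, and where a whole thing is asked for, a point or a joint stands for the part that bears it (a point fixed in the world has none). Each returns a list of dicts, best first, with "score" (0 to 1); they miss things now and then, are a little off and sometimes report something else, mostly with a low value. They report only what shows in the picture. A call takes as long as a camera call.
- viewer.silhouettes(picture, target): "pixels" (384x512 bool, what is visible of it) and "bbox" ([left, top, right, bottom] in pixels, round what is visible of it).
The state is a dict: "time": time; "joint_positions": joint angles; "dq": joint speeds; "joint_efforts": joint torques, N m; "tool_pos": TCP position; "tcp_rot": TCP orientation; "ft_force": force on the tool from outside, world axes, zero at the start; "ft_torque": the same for the moment, N m; "opening": finger opening in m.
Only numpy, scipy, OpenCV 4.12 (cv2) and the standard library are available. Lean on these libraries where they do the work, as an engineer would, in place of code of your own. Each camera call takes 0.05 s, during which the arm holds its last target.

## Working session

There is one attempt and no reset: what is moved stays moved. The work goes in short steps, Python scripts to look and compute and a shell command to move; the robot and the scene stay as the last step left them, time stands still between calls to the robot, and variables do not carry over. Pictures are saved under pics/ and viewed, and the job is handed in when it is done.

```bash
mkdir -p pics; ls; cat > h.py <<'E'
import numpy as np, cv2
from bench import r, viewer
def pts(p, mask=None):
    H,W=p["z_map"].shape
    f=H/2/np.tan(np.radians(p["vertical_fov"])/2)
    v,u=np.nonzero(mask if mask is not None else p["z_map"]>0)
    z=p["z_map"][v,u]; ok=z>0; u,v,z=u[ok],v[ok],z[ok]
    K=np.array([[f,0,p["cx"]],[0,f,p["cy"]],[0,0,1.]])
    s=cv2.undistortPoints(np.stack([u,v],1).astype(np.float64)[:,None],K,np.array([p["k1"],0,0,0,0.]))[:,0]
    c=np.stack([s[:,0]*z,-s[:,1]*z,-z,np.ones_like(z)],1)
    return (c@np.array(p["world_from_camera"]).T)[:,:3],u,v
def save(p,n): cv2.imwrite("pics/"+n,p["image"][:,:,::-1])
E
python3 - <<'E'
from h import *
for n in ["top","side","wrist"]:
    p=viewer.read_camera(n); save(p,n+"0.png")
    print(n,p["vertical_fov"],p["k1"],np.round(p["world_from_camera"],3).tolist())
    for t in ["dock","bolt_tab","catch_bar","nest_mid","solvent_mid","tape_mid","dropper_mid"]:
        for s in viewer.silhouettes(p,t)[:2]:
            P,_,_=pts(p,s["pixels"])
            if len(P): print(t,round(s["score"],2),s["bbox"],np.round(np.median(P,0),3),np.round(np.percentile(P,[3,97],axis=0),3).tolist())
print(r.get_state(), r.tip_reach)
E
```

```text
pics
top 54.7649746811823 -0.11197111078429141 [[0.014, 0.996, -0.084, 0.403], [-1.0, 0.015, 0.01, -0.215], [0.011, 0.084, 0.996, 0.955], [0.0, 0.0, 0.0, 1.0]]
dock 0.59 [222.4, 134.4, 306.2, 198.6] [ 0.539 -0.246  0.009] [[0.475, -0.33, 0.004], [0.607, -0.165, 0.054]]
dock 0.2 [296.9, 226.0, 332.4, 259.8] [ 0.346 -0.382  0.046] [[0.307, -0.415, 0.002], [0.392, -0.329, 0.05]]
bolt_tab 0.86 [254.7, 146.4, 298.2, 170.3] [ 0.556 -0.276  0.032] [[0.535, -0.329, 0.007], [0.579, -0.228, 0.064]]
catch_bar 0.81 [245.7, 157.2, 292.6, 184.2] [ 0.513 -0.253  0.052] [[0.489, -0.305, 0.024], [0.547, -0.211, 0.055]]
nest_mid 0.46 [285.8, 155.4, 303.9, 176.7] [ 0.533 -0.331  0.021] [[0.513, -0.345, 0.009], [0.564, -0.311, 0.032]]
solvent_mid 0.88 [134.1, 132.6, 169.1, 166.8] [0.567 0.025 0.09 ] [[0.541, 0.002, 0.0], [0.605, 0.062, 0.099]]
tape_mid 0.72 [295.2, 225.2, 335.2, 258.5] [ 0.35  -0.388  0.045] [[0.309, -0.416, 0.0], [0.392, -0.329, 0.05]]
tape_mid 0.56 [245.5, 156.8, 292.1, 187.6] [ 0.513 -0.253  0.052] [[0.487, -0.305, 0.01], [0.552, -0.211, 0.055]]
dropper_mid 0.72 [339.7, 186.3, 363.7,
[... 1349 characters left out ...]
ray([-1.38712979,  0.47697827,  0.02237972,  1.55537152, -0.0115493 ,
        1.10928599, -0.08311905]), 'dq': array([-2.36174633e-04, -1.93508755e-03, -1.20868009e-03, -5.50704221e-04,
       -4.20006758e-04, -1.07442959e-05, -6.41102158e-04]), 'joint_efforts': array([ 1.03509547e-04, -5.96324158e+01,  1.60650518e+00, -2.81556702e+01,
        1.24264849e-02,  1.47246203e-03, -7.39856262e-06]), 'tool_pos': array([0.19413705, 0.64651521, 0.25033413]), 'tcp_rot': array([-5.35568542e-05,  8.02398434e-01,  5.96788698e-01,  9.60444285e-06]), 'ft_force': array([-0.26413001,  0.47926422,  0.29354358]), 'ft_torque': array([ 0.01123109, -0.02442599,  0.00380326]), 'opening': 0.0855076878276939} 0.019
```

```bash
python3 - <<'E'
import cv2
a=cv2.imread("pics/top0.png");b=cv2.imread("pics/side0.png")
cv2.imwrite("pics/t1.png",cv2.resize(a[110:280,110:380],None,fx=2.9,fy=2.9,interpolation=2))
cv2.imwrite("pics/s1.png",cv2.resize(b[80:300,170:330],None,fx=2.7,fy=2.7,interpolation=2))
E
```

```text
(no output)
```

View pics/t1.png

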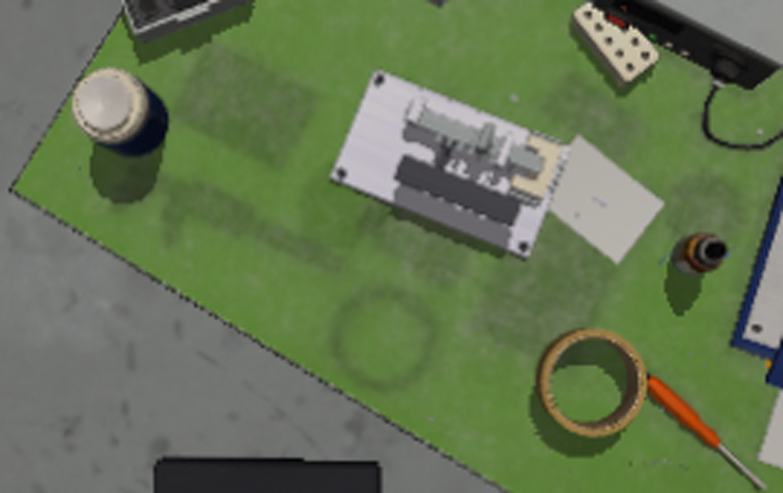

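View pics/s1.png

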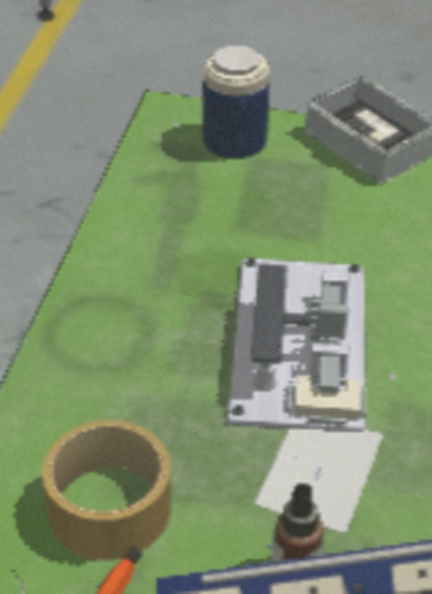

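View pics/top0.png

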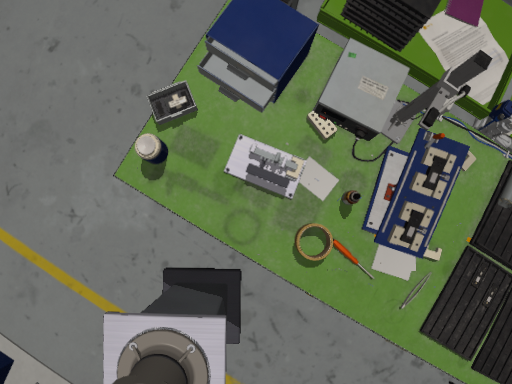

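The top view shows the dock at about (265,165) px, with the nest block at its right end. The dark catch bar is on the robot's side and the grey bolt with its tab (about 277,158) is behind it. Next I fit the dock pose.

```bash
python3 - <<'E'
from h import *
for n in ["top","side"]:
    p=viewer.read_camera(n)
    P,u,v=pts(p)
    rx=(abs(P[:,0]-.54)<.1)&(abs(P[:,1]+.26)<.13)
    g=p["image"][v,u].astype(int)
    for nm,m in [("bar",rx&(P[:,2]>.048)&(P[:,2]<.057)&(g.max(1)<110)),("z>.059",rx&(P[:,2]>.059)),("plate",rx&(P[:,2]>.0055)&(g.min(1)>120))]:
        Q=P[m]; 
        if len(Q)<4: print(n,nm,len(Q));continue
        c,s,a=cv2.minAreaRect((Q[:,:2]*1000).astype(np.float32))
        print(n,nm,len(Q),np.round(Q.mean(0),4),"rect",np.round(c,1),np.round(s,1),round(a,1),np.round(Q[:,2].max(),3))
    # heights of surroundings
    for x in np.arange(.3,1.0,.1):
        print(round(x,1),[round(float(P[(abs(P[:,0]-x)<.05)&(abs(P[:,1]-y)<.05)][:,2].max(initial=0)),2) for y in np.arange(.2,-.7,-.1)])
E
```

```text
top bar 402 [ 0.5102 -0.258   0.0524] rect [ 524.1 -262.6] [109.3  51.7] 68.9 0.057
top z>.059 35 [ 0.5555 -0.2802  0.0641] rect [ 555.9 -280.2] [ 9.5 21.1] 68.9 0.067
top plate 1812 [ 0.5517 -0.2485  0.0158] rect [ 551.3 -266.5] [237.9 180.1] 88.6 0.067
0.3 [0.0, 0.0, 0.0, 0.0, 0.0, 0.05, 0.05, 0.1, 0.13]
0.4 [0.0, 0.0, 0.01, 0.01, 0.01, 0.05, 0.05, 0.13, 0.15]
0.5 [0.0, 0.09, 0.09, 0.01, 0.06, 0.07, 0.05, 0.14, 0.18]
0.6 [0.0, 0.1, 0.1, 0.01, 0.04, 0.07, 0.1, 0.31, 0.33]
0.7 [0.0, 0.04, 0.04, 0.11, 0.17, 0.17, 0.1, 0.11, 0.41]
0.8 [0.0, 0.0, 0.04, 0.17, 0.17, 0.17, 0.17, 0.11, 0.1]
0.9 [0.0, 0.0, 0.0, 0.17, 0.17, 0.17, 0.17, 0.16, 0.18]
side bar 395 [ 0.5093 -0.2669  0.0514] rect [ 505.4 -262.4] [83.8 89.6] 21.0 0.057
side z>.059 42 [ 0.5521 -0.2829  0.0623] rect [ 552.5 -282.5] [11.3 21.6] 65.8 0.066
side plate 1822 [ 0.5358 -0.2734  0.0147] rect [ 579.7 -271.5] [192.1 195.7] 69.3 0.066
0.3 [0.0, 0.0, 0.0, 0.0, 0.0, 0.05, 0.05, 0.12, 0.13]
0.4 [0.0, 0.0, 0.0, 0.0, 0.0, 0.05, 0.05, 0.13, 0.15]
0.5 [0.0, 0.0, 0.1, 0.0, 0.05, 0.07, 0.02, 0.13, 0.18]
0.6 [0.0, 0.1, 0.1, 0.0, 0.04, 0.07, 0.1, 0.31, 0.39]
0.7 [0.0, 0.04, 0.04, 0.11, 0.17, 0.17, 0.1, 0.1, 0.4]
0.8 [0.0, 0.0, 0.04, 0.17, 0.17, 0.17, 0.17, 0.1, 0.1]
0.9 [0.0, 0.0, 0.0, 0.17, 0.17, 0.17, 0.16, 0.04, 0.04]
```

```bash
python3 -m jog '[-0.012,0.114,0,0,0,0.0262,-0.012,0.114,0,0,0,0.0262,-0.012,0.114,0,0,0,0.0262,-0.012,0.114,0,0,0,0.0262,-0.012,0.114,0,0,0,0.0262,-0.012,0.114,0,0,0,0.0262,-0.012,0.114,0,0,0,0.0262,-0.012,0.114,0,0,0,0.0262,-0.012,0.114,0,0,0,0.0262,-0.012,0.114,0,0,0,0.0262]' 42
```

```text
time: 2.55
tool_pos: [0.6003, 0.2533, 0.2487]
tcp_rot: [-0.003, 0.976, 0.22, 0.001]
ft_force: [0.5, -0.7, -0.1]
opening: 0.0357
```

```bash
python3 -m jog '[-0.017,0.114,0,0,0,0.0258,-0.017,0.114,0,0,0,0.0258,-0.017,0.114,0.01,0,0,0.0258,-0.017,0.114,0.01,0,0,0.0258,-0.017,0.114,0.01,0,0,0.0258,-0.017,0.114,0.02,0,0,0.0258,-0.017,0.114,0.02,0,0,0.0258,-0.017,0.114,0.02,0,0,0.0258,-0.017,0.114,0.02,0,0,0.0258,-0.017,0.1,0.01,0,0,0.0258]'
cat > m.py <<'E'
from h import *
import sys
p=viewer.read_camera("wrist"); save(p,sys.argv[1])
P,u,v=pts(p)
rx=(abs(P[:,0]-.54)<.1)&(abs(P[:,1]+.26)<.13)
for t in ["bolt_tab","catch_bar"]:
    for s in viewer.silhouettes(p,t)[:1]:
        Q,_,_=pts(p,s["pixels"]); Q=Q[(Q[:,2]>.059)&(Q[:,2]<.07)] if t=="bolt_tab" else Q[(Q[:,2]>.047)&(Q[:,2]<.056)]
        if len(Q)>4:
            c,sz,a=cv2.minAreaRect((Q[:,:2]*1000).astype(np.float32)); print(t,s["score"],len(Q),np.round(c,1),np.round(sz,1),round(a,1),np.round(Q.mean(0),4))
Q=P[rx&(P[:,2]>.059)&(P[:,2]<.07)]
if len(Q)>4:
    c,sz,a=cv2.minAreaRect((Q[:,:2]*1000).astype(np.float32)); print("tabz",len(Q),np.round(c,1),np.round(sz,1),round(a,1))
s=r.get_state(); q=s["tcp_rot"]; from scipy.spatial.transform import Rotation as R
M=R.from_quat(np.r_[q[1:],q[0]]).as_matrix()
print(np.round(s["tool_pos"],4),"\n",np.round(M,3),np.degrees(np.arctan2(M[1,0],M[0,0])),s["opening"],np.round(s["ft_force"],1),s["time"],np.round(s["joint_positions"],2))
E
python3 m.py w1.png
```

```text
time: 3.8
tool_pos: [0.5594, -0.3155, 0.1854]
tcp_rot: [-0.003, 0.981, -0.195, 0.004]
ft_force: [0.9, -0.1, -0.3]
opening: 0.0355
bolt_tab 0.63 294 [ 553.8 -280.9] [10.1 23.2] 70.0 [ 0.5541 -0.2805  0.0629]
catch_bar 0.81 3362 [ 508.8 -258.8] [109.8  24.4] 68.8 [ 0.5106 -0.2559  0.0513]
tabz 310 [ 553.8 -280.9] [10.1 23.3] 70.0
[ 0.5579 -0.3172  0.1858] 
 [[ 0.923 -0.386  0.008]
 [-0.386 -0.923  0.004]
 [ 0.006 -0.007 -1.   ]] -22.68142981998874 0.035489259332613134 [0.5 1.  0.1] 3.95 [ 0.    0.54  0.59  1.73 -0.37  0.97  0.34]
```

View pics/w1.png

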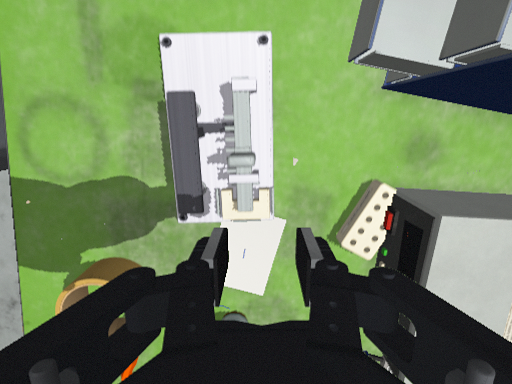

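```bash
python3 - <<'E'
from h import *
p=viewer.read_camera("wrist");P,u,v=pts(p)
y=np.array([.3616,.9323]);x=np.array([.9323,-.3616]);t=np.array([.5538,-.2809])
d=P[:,:2]-t; X=d@x;Y=d@y
for yy in range(-60,70,4):
    print(yy,[int(1000*np.median(P[(abs(X*1000-xx)<2.5)&(abs(Y*1000-yy)<2)][:,2])) if ((abs(X*1000-xx)<2.5)&(abs(Y*1000-yy)<2)).any() else None for xx in range(-65,30,5)])
E
```

```text
-60 [None, None, None, None, 7, 7, 7, 12, 19, 20, 20, 20, 20, 20, 20, 20, 20, 20, 19]
-56 [None, None, None, None, 7, 7, 7, 12, 20, 20, 20, 20, 31, 31, 31, 20, 20, 21, 19]
-52 [None, None, None, None, 7, 7, 7, 12, 19, 20, 20, 20, 31, 31, 31, 20, 20, 20, 19]
-48 [None, 51, 51, 51, 50, 50, 7, 12, 20, 20, 19, 16, 31, 30, 31, 17, 19, 20, 13]
-44 [None, 51, 51, 51, 51, 48, 7, 235, 225, 20, 19, 7, 32, 31, 31, 7, 19, 20, 14]
-40 [None, 51, 51, 51, 51, 50, 225, 233, 225, 21, 20, 7, 204, 181, 31, 7, 19, 20, 13]
-36 [None, 51, 51, 51, 51, 49, 237, 240, 223, 221, 9, 8, 204, 184, 31, 7, 9, 15, 7]
-32 [None, 51, 51, 51, 51, 49, 246, 240, 223, 221, 8, 13, 204, 187, 31, 13, 7, 7, 6]
-28 [None, 51, 51, 51, 51, 50, 248, 243, 223, 221, 220, 13, 204, 186, 31, 12, 7, 7, 7]
-24 [None, 51, 51, 51, 50, 50, 249, 242, 224, 217, 194, 190, 204, 188, 240, 246, 250, 250, 246]
-20 [None, 51, 51, 51, 250, 249, 247, 237, 224, 218, 218, 224, 203, 190, 248, 253, 253, 253, 250]
-16 [None, 51, 51, 51, 51, 50, 7, 217, 218, 7, 33, 238, 246, 247, 251, 20, 15, 7, 257]
-12 [None, 51, 51, 51, 50, 49, 7, 7, 7, 7, 28, 32, 263,
[... 790 characters left out ...]
 51, 51, 51, 50, 22, 21, 22, 21, 23, 30, 31, 31, 31, 7, 7, 7, 7]
36 [None, 51, 51, 51, 50, 50, 7, 7, 7, 7, 33, 33, 31, 31, 31, 7, 7, 7, 7]
40 [None, 51, 51, 51, 50, 49, 7, 7, 7, 7, 7, 30, 31, 31, 31, 7, 7, 7, 7]
44 [None, 51, 51, 51, 50, 49, 7, 7, 7, 7, 7, 8, 31, 31, 31, 7, 7, 7, 7]
48 [None, 51, 51, 51, 50, 49, 7, 7, 7, 7, 7, 7, 31, 31, 31, 7, 7, 7, 7]
52 [None, 51, 51, 51, 50, 49, 7, 7, 7, 7, 7, 7, 31, 31, 31, 7, 7, 7, 7]
56 [None, 51, 51, 50, 50, 50, 7, 7, 7, 7, 7, 7, 31, 31, 31, 7, 7, 7, 7]
60 [None, 50, 50, 50, 8, 7, 7, 7, 7, 7, 7, 8, 35, 34, 36, 30, 8, 7, 7]
64 [7, 7, 7, 7, 7, 7, 7, 7, 7, 7, 7, 7, 37, 36, 36, 36, 8, 7, 7]
68 [7, 7, 7, 7, 7, 7, 7, 7, 7, 7, 7, 7, 36, 36, 36, 37, 7, 7, 7]
```

```bash
python3 -m jog '[-0.028,-0.006,0.044,0,0,-0.003,-0.028,-0.006,0.044,0,0,-0.003,-0.028,-0.006,0.044,0,0,-0.002,0,0,0,0,0,0]'
python3 m.py w2.png
```

```text
time: 4.5
tool_pos: [0.5299, -0.2821, 0.1187]
tcp_rot: [-0.005, 0.985, -0.175, 0.006]
ft_force: [0.5, -0.4, -0.2]
opening: 0.0362
bolt_tab 0.81 530 [ 554.  -280.4] [10.1 23.7] 71.2 [ 0.5537 -0.28    0.0628]
catch_bar 0.98 4677 [ 508.8 -258.3] [109.4  24.2] 68.7 [ 0.514  -0.2481  0.0514]
tabz 530 [ 554.  -280.4] [10.1 23.7] 71.2
[ 0.5321 -0.2848  0.1211] 
 [[ 0.938 -0.346  0.018]
 [-0.346 -0.938  0.005]
 [ 0.015 -0.011 -1.   ]] -20.251970508526558 0.036162359053434914 [-0.1 -0.2  0.5] 4.65 [-0.    0.56  0.54  1.88 -0.41  0.8   0.4 ]
```

View pics/w2.png

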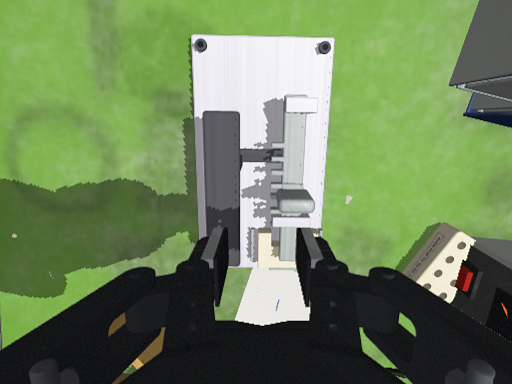

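```bash
python3 -m jog '[-0.013,0.021,0,-0.0035,-0.0048,0.0053,0,0,0.03,0,0,0,0,0,0.03,0,0,0,0,0,0,0,0,0]'
python3 m.py w3.png
```

```text
time: 5.15
tool_pos: [0.5234, -0.2941, 0.0904]
tcp_rot: [0.001, 0.983, -0.185, 0.001]
ft_force: [0.1, 0.6, -0.6]
opening: 0.0359
bolt_tab 0.59 781 [ 554.  -280.9] [10.5 24. ] 68.8 [ 0.5538 -0.2801  0.0627]
catch_bar 0.66 6706 [ 509. -258.] [108.8  24.3] 68.8 [ 0.514  -0.2475  0.0514]
tabz 781 [ 554.  -280.9] [10.5 24. ] 68.8
[ 0.5243 -0.2946  0.092 ] 
 [[ 0.932 -0.363  0.004]
 [-0.363 -0.932 -0.003]
 [ 0.005  0.001 -1.   ]] -21.27477032271922 0.035912928796581964 [-0.2 -0.8 -0. ] 5.3 [ 0.02  0.6   0.52  1.89 -0.43  0.76  0.41]
```

View pics/w3.png

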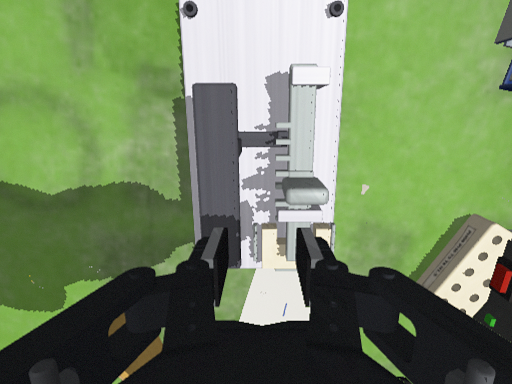

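```bash
python3 -m jog '[-0.005,0,0.02,0,0,0,0,0,0.018,0,0,0,0,0,0,0,0,0]'
python3 m.py w4.png
```

```text
time: 5.68
tool_pos: [0.5222, -0.2936, 0.072]
tcp_rot: [0.001, 0.983, -0.184, 0.003]
ft_force: [0.3, -0.0, 0.4]
opening: 0.0358
bolt_tab 0.94 954 [ 553.4 -280.4] [10.2 23. ] 68.3 [ 0.5535 -0.2798  0.0628]
catch_bar 0.63 8018 [ 508.9 -258.4] [109.7  24.4] 69.0 [ 0.5149 -0.2457  0.0514]
tabz 1622 [ 530.2 -291.6] [71.  36.8] 1.5
[ 0.5227 -0.2941  0.073 ] 
 [[ 0.932 -0.363  0.006]
 [-0.363 -0.932 -0.003]
 [ 0.007  0.001 -1.   ]] -21.26679854037263 0.03586198742937952 [ 1.  -0.5  0.1] 5.825 [ 0.04  0.63  0.5   1.9  -0.44  0.72  0.43]
```

View pics/w4.png

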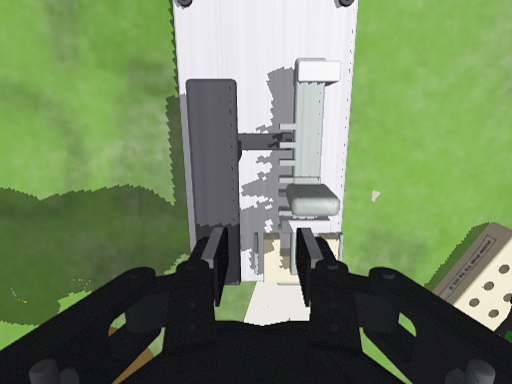

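```bash
python3 -m jog '[0,0,0.012,0,0,0,0,0,0,0,0,0]'; python3 -m jog '[0,0,0.006,0,0,0,0,0,0,0,0,0]'
```

```text
time: 6.08
tool_pos: [0.5234, -0.2946, 0.0676]
tcp_rot: [0.001, 0.983, -0.185, 0.004]
ft_force: [-2.1, 0.8, 5.2]
opening: 0.036
time: 6.32
tool_pos: [0.5234, -0.2946, 0.065]
tcp_rot: [0.001, 0.983, -0.185, 0.004]
ft_force: [-1.9, 0.0, 5.8]
opening: 0.0361
```

```bash
python3 -m jog '[0,0,0.007,0,0,0,0,0,0,0,0,0]';python3 m.py w5.png
```

```text
time: 6.58
tool_pos: [0.5234, -0.2946, 0.0622]
tcp_rot: [0.001, 0.983, -0.185, 0.004]
ft_force: [-1.8, 1.4, 7.5]
opening: 0.0358
bolt_tab 0.71 1105 [ 553.6 -280.4] [ 9.8 23.4] 69.7 [ 0.5536 -0.2798  0.0628]
tabz 1951 [ 531.  -292.5] [70.4 38. ] 2.5
[ 0.5234 -0.2946  0.0623] 
 [[ 0.932 -0.363  0.008]
 [-0.363 -0.932 -0.003]
 [ 0.009 -0.    -1.   ]] -21.293311127341273 0.036010082185143975 [-0.7  0.7  7.5] 6.725 [ 0.05  0.64  0.49  1.91 -0.46  0.7   0.44]
```

View pics/w5.png

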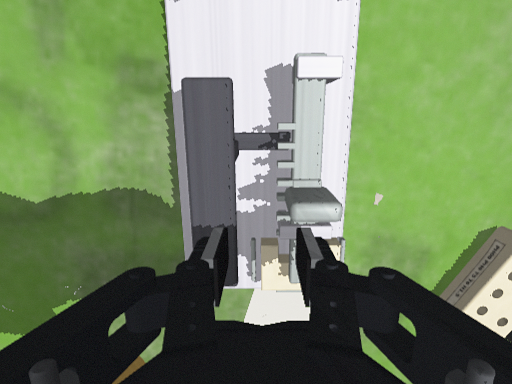

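```bash
cat > b.py <<'E'
from h import *
import sys
p=viewer.read_camera(sys.argv[1]);P,u,v=pts(p)
y=np.array([.3616,.9323]);x=np.array([.9323,-.3616]);t=np.array([.5538,-.2806])
d=P[:,:2]-t; X=d@x*1000;Y=d@y*1000
m=(abs(X+52)<7)&(P[:,2]<.056)
print("bar z",[(k,round(1000*float(np.median(P[m&(abs(Y-k)<5)][:,2])),1)) for k in range(-40,60,10) if (m&(abs(Y-k)<5)).any()])
m=(abs(X)<8)&(P[:,2]>.058)&(P[:,2]<.067)
for k in range(-60,70,3):
    n=(m&(abs(Y-k)<1.5)).sum()
    if n: print("tabY",k,n,round(float(np.median(P[m&(abs(Y-k)<1.5)][:,2])),4))
s=r.get_state();d=s["tool_pos"][:2]-t;print("tcp dock",d@x*1000,d@y*1000,s["tool_pos"][2],s["ft_force"],s["time"])
E
python3 b.py wrist
```

```text
bar z [(-20, 44.0), (-10, 43.8), (0, 43.7), (10, 43.7), (20, 43.7), (30, 43.7), (40, 43.7), (50, 43.6)]
tabY -36 2 0.063
tabY -33 16 0.0625
tabY -30 18 0.062
tabY -27 18 0.0619
tabY -24 17 0.0634
tabY -21 18 0.0631
tabY -18 112 0.0628
tabY -15 22 0.0623
tabY -12 117 0.0628
tabY -6 11 0.062
tabY -3 201 0.0632
tabY 0 227 0.0635
tabY 3 287 0.0629
tabY 6 82 0.0599
tcp dock -23.294207647291262 -24.060114367190724 0.06233036742672107 [-2.42093653  1.84097564  7.47085783] 6.775
```

```bash
python3 -m jog '[0,-0.016,0.0006,0,0,0,0,-0.016,0.0006,0,0,0,0,-0.016,0.0006,0,0,0,0,0,0,0,0,0]';python3 b.py wrist
```

```text
time: 7.28
tool_pos: [0.5306, -0.2803, 0.0642]
tcp_rot: [0.006, 0.982, -0.188, 0.006]
ft_force: [0.4, 4.3, 6.7]
opening: 0.036
bar z [(-40, 45.5), (-10, 45.4), (0, 45.5), (10, 45.3), (20, 45.3), (30, 45.3), (40, 45.3), (50, 45.3)]
tabY -18 11 0.0634
tabY -15 14 0.0618
tabY -12 16 0.0629
tabY -9 17 0.0623
tabY -6 15 0.0623
tabY -3 27 0.062
tabY 0 87 0.0628
tabY 3 123 0.0629
tabY 6 182 0.0633
tabY 9 219 0.0636
tabY 12 324 0.0624
tabY 15 18 0.0598
tcp dock -21.7589521597488 -7.997946529981124 0.0641954741970767 [-0.77141535  0.9254078   6.09729473] 7.325
```

```bash
python3 -m jog '[-0.004,0,0.005,0,0,0,0,-0.016,0.002,0,0,0]';python3 m.py w6.png | tail -5; python3 b.py wrist
```

```text
time: 7.58
tool_pos: [0.5327, -0.2757, 0.0625]
tcp_rot: [0.008, 0.982, -0.189, 0.009]
ft_force: [-5.3, -5.6, 8.1]
opening: 0.0358
tabz 1870 [ 534.9 -270.8] [32.6 66.1] 67.9
[ 0.5333 -0.2746  0.0624] 
 [[ 0.929 -0.37   0.015]
 [-0.369 -0.929 -0.017]
 [ 0.02   0.011 -1.   ]] -21.677178945475937 0.03611021386123065 [-2.1 -4.3  7.3] 7.725 [-0.    0.64  0.5   1.92 -0.46  0.68  0.39]
bar z [(-40, 43.6), (-30, 43.6), (0, 43.5), (10, 43.6), (20, 43.4), (30, 43.4), (40, 43.4), (50, 43.4)]
tabY -12 14 0.0629
tabY -9 15 0.0629
tabY -6 16 0.0635
tabY -3 15 0.0617
tabY 0 16 0.0625
tabY 3 18 0.0622
tabY 6 89 0.0631
tabY 9 120 0.0634
tabY 12 188 0.0634
tabY 15 219 0.0637
tabY 18 327 0.0623
tabY 21 21 0.0597
tcp dock -21.294967105275934 -1.79032222016573 0.06242975740373668 [-2.07417684 -2.96002111  6.87660762] 7.775
```

```bash
python3 -m jog '[-0.003,-0.016,0.0025,0.0012,-0.002,-0.001,-0.002,-0.016,0.0025,0.0012,-0.002,-0.001]';python3 m.py w7.png | tail -5; python3 b.py wrist
```

```text
time: 8.02
tool_pos: [0.5366, -0.2662, 0.0623]
tcp_rot: [0.007, 0.982, -0.187, 0.006]
ft_force: [-3.8, -5.4, 8.4]
opening: 0.0357
tabz 1865 [ 538.6 -261.3] [32.2 65.4] 69.0
[ 0.537  -0.2655  0.0622] 
 [[ 0.93  -0.368  0.01 ]
 [-0.367 -0.93  -0.014]
 [ 0.015  0.01  -1.   ]] -21.554985812618717 0.03616136161588993 [-2.5 -3.7  8. ] 8.175 [-0.02  0.64  0.5   1.92 -0.46  0.68  0.38]
bar z [(-40, 43.3), (-30, 43.4), (10, 43.4), (20, 43.4), (30, 43.3), (40, 43.3), (50, 43.3)]
tabY -3 8 0.0631
tabY 0 17 0.0628
tabY 3 15 0.0624
tabY 6 13 0.0635
tabY 9 17 0.0634
tabY 12 17 0.0625
tabY 15 88 0.0625
tabY 18 94 0.0637
tabY 21 147 0.0633
tabY 24 216 0.0636
tabY 27 270 0.063
tabY 30 150 0.0606
tcp dock -21.145756082639355 8.035030405411858 0.06214994475873483 [-2.46561926 -4.63277761  8.08013466] 8.225
```

```bash
python3 -m jog '[-0.003,-0.016,0.002,0.001,-0.002,-0.001,-0.002,-0.016,0.002,0.001,-0.002,-0.001]';python3 b.py wrist
```

```text
time: 8.48
tool_pos: [0.5402, -0.2572, 0.0623]
tcp_rot: [0.006, 0.982, -0.187, 0.003]
ft_force: [-2.2, -7.3, 8.4]
opening: 0.0356
bar z [(-30, 43.7), (-20, 43.6), (-10, 44.0), (20, 43.7), (30, 43.7), (40, 43.7), (50, 43.5)]
tabY 6 9 0.0637
tabY 9 15 0.0626
tabY 12 14 0.063
tabY 15 14 0.0632
tabY 18 15 0.0626
tabY 21 19 0.0632
tabY 24 93 0.0627
tabY 27 97 0.0639
tabY 30 152 0.0632
tabY 33 219 0.0635
tabY 36 274 0.0629
tabY 39 127 0.0606
tcp dock -21.08262657024274 17.81425555511044 0.062277734243121684 [-3.08290921 -5.2312851   9.16670809] 8.525
```

```bash
python3 -m jog '[-0.002,-0.014,0.002,0.001,-0.002,-0.001]';python3 b.py wrist
```

```text
time: 8.65
tool_pos: [0.5418, -0.2532, 0.0623]
tcp_rot: [0.006, 0.983, -0.186, 0.001]
ft_force: [-2.8, -6.7, 8.7]
opening: 0.0356
bar z [(-30, 43.7), (-20, 43.9), (-10, 43.6), (20, 43.7), (30, 43.9), (40, 43.7), (50, 43.6)]
tabY 9 2 0.0647
tabY 12 15 0.0627
tabY 15 16 0.0623
tabY 18 13 0.0615
tabY 21 18 0.0639
tabY 24 17 0.0632
tabY 27 69 0.0628
tabY 30 37 0.0636
tabY 33 153 0.0631
tabY 36 209 0.0636
tabY 39 237 0.0636
tabY 42 264 0.0616
tcp dock -20.984836766461452 22.19231032094516 0.06224976781830415 [-3.16862909 -5.20876714  7.96569193] 8.7
```

```bash
python3 -m jog '[-0.002,-0.014,0.002,0.001,-0.001,0]';python3 b.py wrist; python3 -m jog '[0,-0.016,0.001,0,0,0]';python3 b.py wrist
```

```text
time: 8.82
tool_pos: [0.5428, -0.2509, 0.0624]
tcp_rot: [0.007, 0.982, -0.187, 0.001]
ft_force: [-6.1, -14.4, 7.0]
opening: 0.0358
bar z [(-20, 43.9), (-10, 43.9), (20, 43.9), (30, 43.9), (40, 43.8), (50, 43.6)]
tabY 12 4 0.061
tabY 15 17 0.0625
tabY 18 14 0.0626
tabY 21 16 0.0627
tabY 24 12 0.0621
tabY 27 16 0.0628
tabY 30 92 0.0627
tabY 33 26 0.0637
tabY 36 190 0.0632
tabY 39 214 0.0636
tabY 42 245 0.0632
tabY 45 191 0.061
tcp dock -21.044207659150587 23.636446797953948 0.062366559909540646 [-3.07948932 -9.96165215  6.50823038] 8.875
time: 9.0
tool_pos: [0.5428, -0.2506, 0.0626]
tcp_rot: [0.012, 0.982, -0.19, 0.001]
ft_force: [-8.8, -17.8, 3.0]
opening: 0.0359
bar z [(-30, 42.9), (-20, 44.0), (-10, 43.9), (20, 43.5), (30, 44.0), (40, 43.9), (50, 43.7)]
tabY 12 2 0.0651
tabY 15 19 0.0631
tabY 18 18 0.0625
tabY 21 15 0.0626
tabY 24 12 0.0628
tabY 27 21 0.0631
tabY 30 89 0.0627
tabY 33 18 0.0641
tabY 36 186 0.0632
tabY 39 207 0.0636
tabY 42 260 0.0632
tabY 45 190 0.061
tcp dock -21.081276032529807 23.99787153037077 0.06251355857380353 [ -6.26857686 -15.17971602   5.09316151] 9.05
```

The push force rises to 18 N and motion stops, so the bolt is at its end stop. Now I release upwards.

```bash
python3 -m jog '[0,0.003,-0.02,0,0,0,0,0.002,-0.03,0,0,0,0,0,-0.06,0,0,0,0,0,-0.1,0,0,0,0,0,-0.1,0,0,0,0,0,0,0,0,0]';python3 m.py w8.png;python3 b.py wrist
```

```text
time: 9.8
tool_pos: [0.5428, -0.2473, 0.2243]
tcp_rot: [0.011, 0.982, -0.189, 0.002]
ft_force: [0.0, 0.4, -1.0]
opening: 0.0357
bolt_tab 0.86 223 [ 567.8 -243.7] [10.3 22.9] 69.1 [ 0.5677 -0.2429  0.0628]
catch_bar 0.7 2155 [ 509.1 -258.1] [109.2  24. ] 68.9 [ 0.5106 -0.2553  0.0514]
tabz 231 [ 567.9 -243.7] [10.3 23. ] 69.1
[ 0.5403 -0.2459  0.2194] 
 [[ 0.928 -0.371 -0.009]
 [-0.372 -0.928 -0.02 ]
 [-0.001  0.022 -1.   ]] -21.810044012531172 0.03559064089156116 [ 0.  -0.6 -0.3] 9.95 [-0.19  0.44  0.66  1.82 -0.29  0.99  0.21]
bar z [(-40, 51.6), (-30, 51.4), (-20, 51.6), (-10, 51.6), (0, 51.5), (10, 51.6), (20, 51.5), (30, 51.7), (40, 51.5), (50, 51.6)]
tabY 33 1 0.0596
tabY 36 44 0.0629
tabY 39 48 0.0636
tabY 42 51 0.0631
tabY 45 32 0.0608
tcp dock -25.43258207477324 27.192365209584114 0.2187847121703197 [ 0.33169495 -0.05983248  0.20075188] 10.0
```

View pics/w8.png

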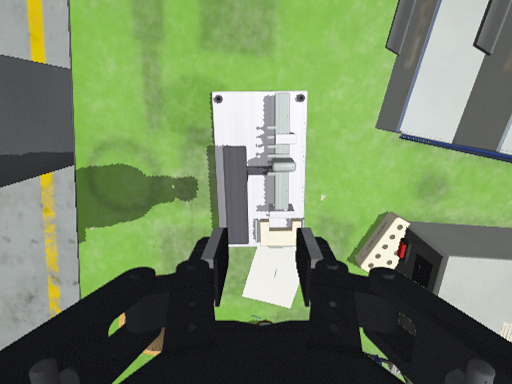

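```bash
python3 - <<'E'
from h import *
for n in ["top","side"]:
    p=viewer.read_camera(n)
    for t in ["nest_mid","solvent_mid","tape_mid","dropper_mid"]:
        for s in viewer.silhouettes(p,t)[:2]:
            P,_,_=pts(p,s["pixels"])
            if len(P): print(n,t,round(s["score"],2),s["bbox"],np.round(np.median(P,0),3))
E
python3 b.py side
```

```text
top nest_mid 0.67 [286.7, 154.8, 302.1, 177.5] [ 0.536 -0.329  0.021]
top solvent_mid 0.85 [136.4, 130.4, 163.0, 162.9] [0.572 0.031 0.094]
top solvent_mid 0.36 [285.9, 155.6, 304.4, 179.4] [ 0.533 -0.331  0.021]
top tape_mid 0.89 [295.6, 226.8, 331.7, 258.0] [ 0.35  -0.385  0.046]
side nest_mid 0.81 [279.4, 218.1, 305.8, 235.6] [ 0.533 -0.338  0.019]
side solvent_mid 0.98 [245.7, 96.7, 271.2, 138.0] [0.557 0.006 0.051]
side tape_mid 0.65 [184.7, 237.3, 232.4, 283.8] [ 0.345 -0.382  0.031]
side dropper_mid 0.86 [270.7, 260.5, 287.6, 286.8] [ 0.454 -0.477  0.062]
bar z [(-40, 27.4), (-30, 51.2), (-20, 51.1), (-10, 51.2), (0, 51.7), (10, 51.5), (20, 50.7), (30, 51.4), (40, 51.7), (50, 51.3)]
tabY 30 1 0.0634
tabY 33 6 0.0596
tabY 36 13 0.0613
tabY 39 8 0.063
tabY 42 4 0.062
tabY 45 1 0.0597
tcp dock -24.62331611220133 26.48343591167864 0.21965898989818905 [ 0.80915938  0.55431183 -0.23595252] 10.55
```

The view from above shows the tab drawn by 39.5 mm: (0.5538,−0.2809) to (0.5679,−0.2437). The bar is back at its starting height, and the nest block, bottles and tape roll are unmoved. I hand it in.

```bash
python3 -c "
from bench import r
print(r.finish_job())"
```

```text
the job is handed in; nothing more can be done
None
```

The bolt is drawn open, the catch has sprung back up to hold it, and I handed the job in at about 10.6 s of the 32 s allowed. The hand-in reports no verdict.

**What I did:** I set the jaws about 36 mm apart so that one fingertip stood on the catch bar and the other beside the bolt's tab, on the nest side. I pressed the bar down about 8 mm with the bolt still home, then slid along the bar and pushed the tab to its end stop. There the push force rose to about 18 N and motion stopped. I then backed off a few millimetres and lifted clear.

**Last checks:**
- **Bolt:** the tab stands 39.5–40 mm from its home position.
- **Catch bar:** its top measured 51.5 mm, the same as before pressing.
- **Nest block, bottles and tape roll:** all were within 2–9 mm of their first readings, which is within the scatter of those rough measurements. The top camera's network missed the dropper bottle, but the side camera found it unmoved.
- **Gripper:** it is about 0.22 m above the worktop and touching nothing.

**One disagreement:** about 8 mm into the draw the tool rose 2 mm, leaving the bar only about 6 mm down. That is just above the level that frees the bolt. I pressed it fully down again before going on, and it read fully down as the bolt passed half-way.

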